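# Open the ratchet holding clamp on the calibration bench

### The job

Open up the blue ratchet clamp for the next instrument: with the fingertips press its red release pad down, then, keeping it pressed, push the sliding jaw back along the bar until it is fully home against the yellow end stop. Then let go so that the pad springs up again and stay clear. Nothing is to be picked up, and the instruments standing around the clamp must be left where they are.

Things in the scene. Friction and masses are not known exactly. Their poses are not given: they have to be found in the camera images.
- clamp: Ratchet clamp fixed to the bench; origin at the centre of the underside of its grey base plate (90 x 300 x 10 mm), z up. Its y axis runs along the steel bar: fixed blue jaw (70 wide, 72 high) at the -y end, inner face at y = -110 mm; yellow end stop (70 wide, 56 high) at the +y end, inner face at y = +136 mm. The sliding jaw opens towards +y, unturned. Place and yaw vary.
- jaw (a joint): Travel (m) of the blue sliding jaw towards the clamp's +y: 0 = nearest the fixed jaw, 0.120 = home against the end stop; starts at 0 to 0.04. The ratchet stops it within one 8 mm tooth towards +y unless the red pad is at least 5 mm down; then it slides with about 3 N friction plus 8 N per m/s drag and stays where left.
- release (a joint): How far the red release pad is pressed down (m): 0 = up, 0.007 = fully down on its stop. Sprung: about 3 N to start, 7 N fully down; springs up when let go, though it may rest up to 4 mm down where its pawl rides on a tooth. From 5 mm down the ratchet is free.
- pad_top (a point): Centre of the top of the flat red release pad, which rides on the sliding jaw: 52 mm across the bar (clamp x) by 43 mm along it (clamp y), 78 mm above the bench when up, 71 mm when fully down. Open on three sides (the jaw plate on its -y side reaches 70 mm); on its +y side stands the shoulder.
- shoulder_face (a point): Point on the face (with a white plate) of the sliding jaw's blue upright shoulder, looking to the clamp's -y: the face to push. On the bar's centre line, 23.5 mm towards +y from the pad's centre, 85 mm above the bench. The shoulder is 70 mm wide, 14 mm thick, from 62 to 96 mm above the bench.
- manometer_mid (a point): Centre of the loose yellow digital manometer lying on the bench, 80 x 110 x 34 mm with a brass port at its +y end, 17 mm above the bench. Leave alone.
- adapter_mid (a point): Centre of a loose brass pressure adapter standing upright, 34 mm diameter, 50 mm tall, 25 mm above the bench. Leave alone.
- gauge_mass_mid (a point): Centre of a loose steel knobbed weight standing upright, 42 mm diameter, 52 mm tall, 26 mm above the bench. Leave alone.

How it is judged:
On the way, in this order (a step that is already met when the one before it is completed fails the run):
1. the fingers press the release pad 5 mm down, the jaw still within 15 mm of its start (value of joint release above 0.005 m and distance of shoulder_face from where it was at the start of the episode below 0.015 m and contact force between the fingers and jaw above 0.5 N), for 0.05 s.
2. the jaw is pushed home against the end stop (within 4 mm) (value of joint jaw above 0.116 m), for 0.1 s.
At the end, for the whole second after the job is handed in: The sliding jaw rests within 4 mm of the end stop (travel above 0.116 m), the release pad has sprung up again (less than 4.5 mm down), and manometer, adapter and weight are within 15 mm of where they stood (value of joint jaw above 0.116 m and value of joint release below 0.0045 m and velocity of joint jaw between -0.005 and 0.005 m/s and distance of each of manometer_mid, adapter_mid, gauge_mass_mid from where it was at the start of the episode below 0.015 m); the robot touches nothing.
It fails at once if a bystander (manometer, adapter or weight) is shifted or lifted more than 15 mm (distance of any of manometer_mid, adapter_mid, gauge_mass_mid from where it was at the start of the episode above 0.015 m).
It also fails if it takes over 35 s, if anything falls off the work surface, if the arm or the gripper's body presses on something with over 40 N, if the wrist force passes 120 N, or if a joint passes its speed limit or range.

### The arm

A 7-joint arm with a two-finger parallel gripper is mounted at the origin on the work surface. World frame = base frame: x ahead of the robot, y to its left, z up, the work surface at z = 0. Lengths are in m, angles in rad, forces in N, time in s.
With the tool pointing down it reaches from about 0.4 to 0.85 m from the base axis. Payload 10.4 kg.
Tool frame: the origin (TCP) lies at the very end of the fingers, on their centre line; the grasp point (between the pads) lies 19 mm behind it (manip.grip_point_offset is the distance from the TCP to the grasp point, in m); z points along the fingers, y is the line along which they close (so a half turn about z gives the same grasp; the last joint's range is limited). The gripper opens to 85 mm and grips with 20 to 120 N. Pads are 22 mm wide; open, the fingers measure 114 mm over their backs; the gripper's body (76 mm by 85 mm) begins 54 mm behind the grasp point. The pads swing forward as they close: fully open they stand 13 mm farther back than shut.
Start: joints at [1.244, 0.332, -0.065, 1.46, 0.022, 1.35, -0.088], TCP at [0.187, -0.596, 0.231] pointing down, gripper open.
Joint ranges: [-2.6, 2.6], [-0.5, 2.12], [-1.47, 1.34], [0.16, 2.42], [-1.27, 4.41], [0.06, 2.06], [-2.6, 2.6]. Speed limits (rad/s): [2.22, 2.22, 2.79, 2.79, 3.14, 3.14, 3.14].

### API

Orientations are given as a unit quaternion [x, y, z, w].
In Python, from workcell import manip gives the robot as it stands. The module is installed in compiled form; this text tells all that it offers.
- The arm moves only by the shell command python3 -m inch 'ROWS' [OPENING] [FORCE]. ROWS is JSON, a list of rows, each a list of 2 entries, a list of its own where there are three numbers: the shift along the tool's x, y, z each as a share of 0.08 m, from -1 to 1, then the turn, a rotation vector about the tool's x, y, z each as a share of 45 degrees, from -1 to 1. A call has exactly 10 rows; each row is the pose to reach, as a shift and turn from the pose commanded when the call began, along the tool's axes at that moment; what a row does not reach only later rows make up. A row lasts 1/10 s, in which the tool goes at most 50 mm and 8.59 degrees, less where a joint would pass 70% of its speed; a pose out of reach is approached as far as the arm can. A call with a number of a shift or a turn outside -1 to 1 is refused whole. A call with a gripper value outside its range is refused whole. OPENING is the opening, from 0 (shut) to 1 (fully open), set as the call begins (- or left out, the last holds). The fingers move at their own pace and stop on an object; FORCE is the grip in N (left out, the last holds). Time passes only in rows, so rows that repeat a pose let the fingers close, or fill a call up. It gives the time, the measured TCP pose, the force, the opening and the grip force at its end, in the units of the state.
- manip.get_obs(): the state, without advancing time (a new reading comes with each control period).
- manip.camera(name): name is "scene" or "top" or "wrist"; returns the picture (480x640x3 uint8, red, green, blue); there is no depth.
- manip.camera_params(name): a dict with "fov_y" (degrees; the focal length in pixels is half the picture's height over the tangent of half this angle, whatever the lens; pixels are square), "cx", "cy" (the principal point, pixels), "camera_from_world" (4x4, takes a point from world to camera coordinates); the wrist camera has in their place "T_tool_cam" (4x4, takes a point from camera to tool coordinates, whose origin is the TCP and whose axes are the flange's). Camera axes: x right, y up, looking along -z (the intrinsics and any distortion apply to the point x, -y, -z); pixel columns grow to the right and rows downward; lengths in m; the calibration is good to about 2 mm. A picture is of the moment at which its call begins: read the wrist's pose just before it. camera_params takes no time and is no camera call.
- manip.hand_in(): hands the job in; it is judged then, once.
The state is a dict: "clock": time; "joint_pos": joint angles; "joint_velocities": joint speeds; "tau": joint torques, N m; "position": TCP position; "ee_rot": TCP orientation; "ft_force": force on the tool from outside, world axes, zero at the start; "torque": the same for the moment, N m; "grip_width": opening from 0.0 (shut) to 1.0 (fully open); "grasp_force": force on a finger pad.
Only numpy, scipy, OpenCV 4.12 (cv2) and the standard library are available. Lean on these libraries where they do the work, as an engineer would, in place of code of your own. Each camera call takes 0.05 s, during which the arm holds its last target. There are 200 camera calls.

## Working session

There is one attempt and no reset: what is moved stays moved. The work goes in short steps, Python scripts to look and compute and a shell command to move; the robot and the scene stay as the last step left them, time stands still between calls to the robot, and variables do not carry over. Pictures are saved under pics/ and viewed, at most 10 in all, crops included, and the job is handed in when it is done.

```bash
mkdir -p pics; python3 - <<'E'
from workcell import manip
import cv2
o=manip.get_obs();print(o)
for n in("top","scene"):
    cv2.imwrite(f"pics/{n}0.png",manip.camera(n)[:,:,::-1]);print(n,manip.camera_params(n))
print(manip.camera_params("wrist"))
E
```

```text
{'clock': 0.0, 'joint_pos': array([ 1.24440705,  0.33283566, -0.06469898,  1.46094714,  0.0215815 ,
        1.34986358, -0.08849631]), 'joint_velocities': array([-0.0005603 , -0.0021048 , -0.00113343, -0.00019985,  0.00037216,
        0.00043585,  0.00141478]), 'tau': array([ 2.21642813e-04, -6.25433922e+01,  4.95546323e-02, -3.91610813e+01,
        1.62785430e-02,  9.99060692e-03, -3.69871634e-05]), 'position': array([ 0.18685292, -0.59603189,  0.23053574]), 'ee_rot': array([ 9.88484448e-01,  1.51320961e-01, -1.25057386e-04, -6.67964409e-04]), 'ft_force': array([ 0.94708549, -0.07081376, -0.37371818]), 'torque': array([-0.00451073,  0.04620363, -0.04399112]), 'grasp_force': 0.0, 'grip_width': 1.0026561889466261}
top {'fov_y': 45.13159287340466, 'cx': 325.97087474375587, 'cy': 243.28093931347922, 'camera_from_world': array([[ 0.02623731, -0.99942515, -0.02147046,  0.01633635],
       [ 0.98898496,  0.02282145,  0.14624615, -0.57929411],
       [-0.14567209, -0.02507107,  0.98901521, -0.7900482 ],
       [ 0.        ,  0.        ,  0.        ,  1.        ]])}
scene {'fov_y': 45.332674358921665, 'cx': 318.00089193196726, 'cy': 236.61535651585746, 'camera_from_world': array([[-0.45771533,  0.88908325,  0.00525884,  0.24019558],
       [-0.6003757 , -0.31343553,  0.73573581,  0.27695991],
       [ 0.65577869,  0.33360028,  0.67724823, -1.37501939],
       [ 0.        ,  0.        ,  0.        ,  1.        ]])}
{'fov_y': 62.44828830746971, 'cx': 315.53199912666327, 'cy': 241.0848608696145, 'T_tool_cam': array([[ 1.18228140e-04,  9.65185390e-01,  2.61566721e-01,
         6.62832559e-02],
       [ 9.99999987e-01, -8.57108308e-05, -1.35725587e-04,
        -3.75883036e-04],
       [-1.08581253e-04,  2.61566733e-01, -9.65185387e-01,
        -1.42331987e-01],
       [ 0.00000000e+00,  0.00000000e+00,  0.00000000e+00,
         1.00000000e+00]])}
```

View pics/top0.png

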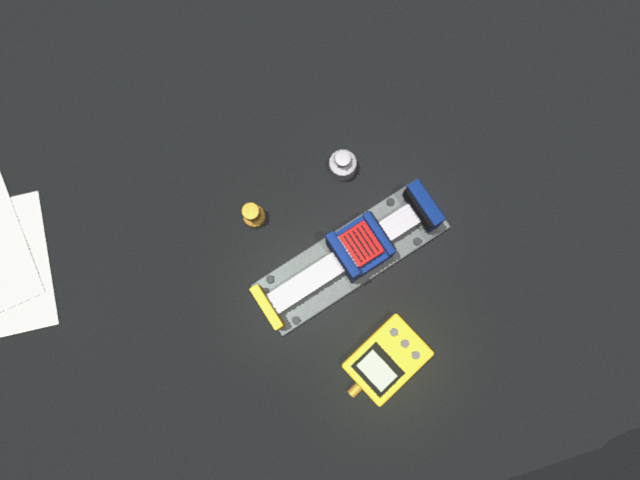

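View pics/scene0.png

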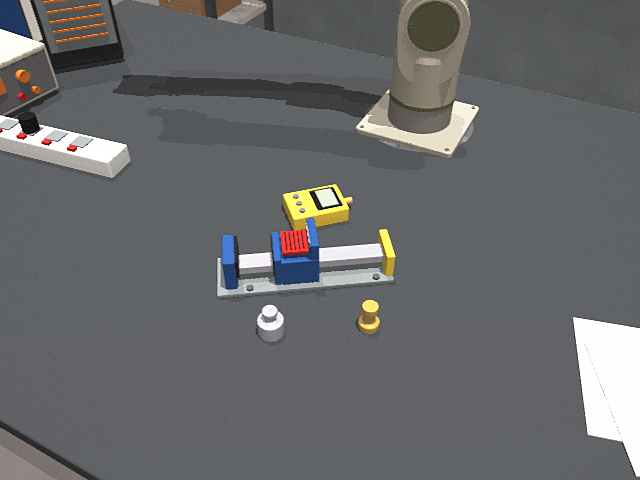

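The top view shows the red pad at about (360,244), the shoulder at (344,256), the fixed jaw top at (425,205) and the end stop at (266,307). The adapter is at (253,214), the weight at (343,163) and the manometer at (388,360). In the scene view the clamp is unobstructed, with the pad at (295,243).

```bash
cat > h.py <<'E'
from workcell import manip
import numpy as np, cv2
from scipy.spatial.transform import Rotation as R
def back(uv,z,p,T=None):
    f=240/np.tan(np.radians(p["fov_y"]/2))
    if T is None: T=np.linalg.inv(p["camera_from_world"])
    d=T[:3,:3]@np.array([(uv[0]-p["cx"])/f,-(uv[1]-p["cy"])/f,-1]); c=T[:3,3]
    return c+d*(z-c[2])/d[2]
def wristT(o):
    T=np.eye(4);T[:3,:3]=R.from_quat(o["ee_rot"]).as_matrix();T[:3,3]=o["position"]
    return T@manip.camera_params("wrist")["T_tool_cam"]
def red(im):
    h=cv2.cvtColor(im,cv2.COLOR_RGB2HSV)
    m=(((h[...,0]<5)|(h[...,0]>174))&(h[...,1]>150)&(h[...,2]>70)).astype(np.uint8)
    m=cv2.morphologyEx(m,cv2.MORPH_CLOSE,np.ones((7,7)))
    n,l,s,c=cv2.connectedComponentsWithStats(m);i=1+s[1:,4].argmax()
    return cv2.minAreaRect(np.argwhere(l==i)[:,::-1].astype(np.float32))
E
python3 - <<'E'
from h import *
p=manip.camera_params("top");im=cv2.imread("pics/top0.png")[:,:,::-1].copy()
r=red(im);print(r)
pad=back(r[0],.078,p);s=back((266,307),.056,p);f=back((425,205),.072,p)
ps=manip.camera_params("scene");r2=red(cv2.imread("pics/scene0.png")[:,:,::-1].copy())
print("pad",pad,"scene",r2,back(r2[0],.078,ps))
print("stop",s,"fix",f,"len",np.linalg.norm((s-f)[:2]))
u=(s-f)[:2];print("yaw of clamp y",np.degrees(np.arctan2(u[1],u[0])))
c=cv2.boxPoints(r);q=[back(x,.078,p)for x in c]
for i in range(4):
    d=q[i]-q[i-1];print("edge",np.linalg.norm(d),np.degrees(np.arctan2(d[1],d[0])))
for n,x,z in(("adapter",(252,210),.05),("weight",(343,157),.052),("mano",(388,360),.034)):print(n,back(x,z,p))
T=R.from_quat(manip.get_obs()["ee_rot"]).as_matrix();print(T)
E
```

```text
((361.4234313964844, 243.0673828125), (37.150413513183594, 29.189607620239258), 56.76829147338867)
pad [ 0.57495119 -0.01913849  0.078     ] scene ((294.1585388183594, 241.92681884765625), (24.62623405456543, 26.393136978149414), 83.6598129272461) [ 0.57996355 -0.01625069  0.078     ]
stop [0.48473669 0.11182703 0.056     ] fix [ 0.63173982 -0.10727307  0.072     ] len 0.2638461132380079
yaw of clamp y 123.85926198120741
edge 0.05137193306309362 34.201314693482445
edge 0.040627880284148786 -55.11676562510963
edge 0.05153995938725035 -146.19099739961476
edge 0.0402733497239686 124.6518982305205
adapter [0.62380324 0.13864948 0.05      ]
weight [0.70497309 0.0089081  0.052     ]
mano [ 0.41549831 -0.06110563  0.034     ]
[[ 9.54201835e-01  2.99163266e-01 -4.45833857e-04]
 [ 2.99163589e-01 -9.54201124e-01  1.16739349e-03]
 [-7.61739186e-05 -1.24730626e-03 -9.99999219e-01]]
```

```bash
python3 -m inch '[[[0.08,-0.06,0],[0,0,0]],[[0.19,-0.15,0],[0,0,0]],[[0.3,-0.24,0],[0,0,0]],[[0.4,-0.32,0],[0,0,0]],[[0.5,-0.4,0],[0,0,0]],[[0.6,-0.48,0],[0,0,0]],[[0.7,-0.56,0],[0,0,0]],[[0.8,-0.64,0],[0,0,0]],[[0.9,-0.72,0],[0,0,0]],[[1,-0.8,0],[0,0,0]]]' 0 40
python3 -m inch '[[[0.1,-0.08,0],[0,0,0]],[[0.2,-0.16,0],[0,0,0]],[[0.3,-0.24,0],[0,0,0]],[[0.4,-0.32,0],[0,0,0]],[[0.5,-0.4,0],[0,0,0]],[[0.6,-0.48,0],[0,0,0]],[[0.7,-0.56,0],[0,0,0]],[[0.8,-0.64,0],[0,0,0]],[[0.9,-0.72,0],[0,0,0]],[[1,-0.8,0],[0,0,0]]]'
python3 -m inch '[[[0.1,-0.08,0],[0,0,0]],[[0.2,-0.16,0],[0,0,0]],[[0.3,-0.24,0],[0,0,0]],[[0.4,-0.32,0],[0,0,0]],[[0.5,-0.4,0],[0,0,0]],[[0.6,-0.48,0],[0,0,0]],[[0.7,-0.56,0],[0,0,0]],[[0.8,-0.64,0],[0,0,0]],[[0.9,-0.72,0],[0,0,0]],[[1,-0.8,0],[0,0,0]]]'
```

```text
clock: 1.1
position: [0.2446, -0.5107, 0.2313]
ee_rot: [0.988, 0.151, 0.0, 0.0]
ft_force: [-0.4, -0.3, -1.0]
grip_width: -0.002
grasp_force: 0.0
clock: 2.1
position: [0.3018, -0.4257, 0.2314]
ee_rot: [0.988, 0.151, 0.0, 0.0]
ft_force: [-0.6, -0.0, 0.4]
grip_width: -0.001
grasp_force: 0.0
clock: 3.1
position: [0.359, -0.3407, 0.2313]
ee_rot: [0.988, 0.151, 0.0, 0.0]
ft_force: [0.4, -0.3, 0.3]
grip_width: 0.001
grasp_force: 0.0
```

```bash
python3 -m inch '[[[0.1,-0.08,0],[0,0,0]],[[0.2,-0.16,0],[0,0,0]],[[0.3,-0.24,0],[0,0,0]],[[0.4,-0.32,0],[0,0,0]],[[0.5,-0.4,0],[0,0,0]],[[0.6,-0.48,0],[0,0,0]],[[0.7,-0.56,0],[0,0,0]],[[0.8,-0.64,0],[0,0,0]],[[0.9,-0.72,0],[0,0,0]],[[1,-0.8,0],[0,0,0]]]'
python3 -m inch '[[[0.1,-0.08,0],[0,0,-0.1]],[[0.2,-0.16,0],[0,0,-0.2]],[[0.3,-0.24,0],[0,0,-0.3]],[[0.4,-0.32,0],[0,0,-0.4]],[[0.5,-0.4,0],[0,0,-0.5]],[[0.6,-0.48,0],[0,0,-0.6]],[[0.7,-0.56,0],[0,0,-0.7]],[[0.8,-0.64,0],[0,0,-0.8]],[[0.9,-0.72,0],[0,0,-0.9]],[[1,-0.8,0],[0,0,-1]]]'
python3 -m inch '[[[0.1,0.01,0],[0,0,-0.1]],[[0.2,0.02,0],[0,0,-0.2]],[[0.3,0.03,0],[0,0,-0.3]],[[0.4,0.04,0],[0,0,-0.4]],[[0.5,0.05,0],[0,0,-0.5]],[[0.6,0.06,0],[0,0,-0.6]],[[0.7,0.07,0],[0,0,-0.7]],[[0.8,0.08,0],[0,0,-0.8]],[[0.9,0.1,0],[0,0,-0.9]],[[1,0.11,0],[0,0,-1]]]'
python3 - <<'E'
from h import *
o=manip.get_obs();im=manip.camera("wrist");cv2.imwrite("pics/w1.png",im[:,:,::-1])
p=manip.camera_params("wrist");T=wristT(o)
r=red(im);print(r,back(r[0],.078,p,T));q=[back(x,.078,p,T)for x in cv2.boxPoints(r)]
for i in range(4):
    d=q[i]-q[i-1];print("edge",np.linalg.norm(d),np.degrees(np.arctan2(d[1],d[0])))
print(o["clock"],o["position"],R.from_quat(o["ee_rot"]).as_matrix())
E
```

```text
clock: 4.1
position: [0.4162, -0.2557, 0.2313]
ee_rot: [0.988, 0.151, 0.0, 0.0]
ft_force: [0.4, -0.4, -0.0]
grip_width: -0.0
grasp_force: 0.0
clock: 5.1
position: [0.4733, -0.1707, 0.2313]
ee_rot: [0.855, 0.519, 0.0, 0.0]
ft_force: [-0.2, 0.9, 0.3]
grip_width: 0.002
grasp_force: 0.0
clock: 6.1
position: [0.5181, -0.1039, 0.2313]
ee_rot: [0.591, 0.807, 0.0, 0.0]
ft_force: [-0.5, -0.8, -0.0]
grip_width: 0.002
grasp_force: 0.0
((426.1758728027344, 136.2812042236328), (58.73527145385742, 75.10586547851562), 73.49563598632812) [ 0.57491735 -0.01800546  0.078     ]
edge 0.04227528049078835 127.07589064400865
edge 0.0521182940989307 33.59683802980432
edge 0.041852331927358835 -50.32850246209529
edge 0.05398498675669848 -145.78753240548988
6.1 [ 0.51813069 -0.10388821  0.23128481] [[-3.02132125e-01  9.53266057e-01  5.39196695e-05]
 [ 9.53266058e-01  3.02132123e-01  4.72425730e-05]
 [ 2.87438771e-05  6.56732898e-05 -9.99999997e-01]]
```

View pics/w1.png

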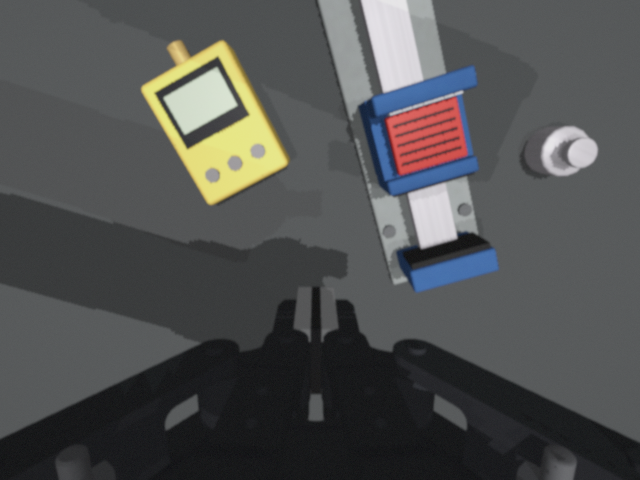

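The view shows the pad at (426,136), with the white-plated shoulder above it in the image. The pad position agrees with the top camera to about 1 mm: (0.575, −0.018), clamp y axis at about 124°. Next I move above it.

```bash
python3 -m inch '[[[0.09,0.1,0.05],[0,0,-0.04]],[[0.18,0.2,0.1],[0,0,-0.08]],[[0.27,0.3,0.2],[0,0,-0.12]],[[0.36,0.4,0.3],[0,0,-0.16]],[[0.45,0.5,0.4],[0,0,-0.2]],[[0.54,0.6,0.5],[0,0,-0.24]],[[0.63,0.7,0.6],[0,0,-0.28]],[[0.72,0.8,0.7],[0,0,-0.32]],[[0.8,0.9,0.8],[0,0,-0.36]],[[0.85,0.99,0.9],[0,0,-0.365]]]'
python3 - <<'E'
from h import *
o=manip.get_obs();T=R.from_quat(o["ee_rot"]).as_matrix()
print(o["position"],np.degrees(np.arctan2(T[1,0],T[0,0])),T.T@(np.array([.575,-.018,.078])-o["position"]))
im=manip.camera("wrist");cv2.imwrite("pics/w2.png",im[:,:,::-1])
E
```

```text
clock: 7.15
position: [0.5735, -0.015, 0.1587]
ee_rot: [0.47, 0.883, 0.0, 0.0]
ft_force: [-0.1, 0.2, 0.4]
grip_width: 0.001
grasp_force: 0.0
[ 0.5735265  -0.01496713  0.15865856] 123.95933753796947 [-0.00334344 -0.00048842  0.08065826]
```

View pics/w2.png

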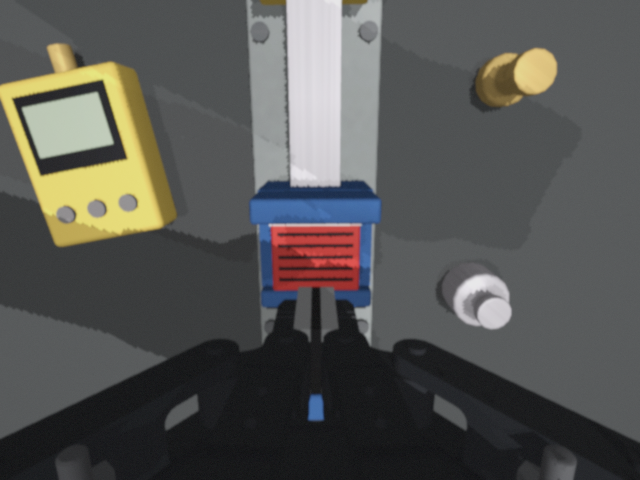

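The fingers are centred over the pad at column 316, the bar runs straight up the image, and the tool is aligned with the clamp. Next I descend.

```bash
python3 -m inch '[[[0,0,0.1],[0,0,0]],[[0,0,0.25],[0,0,0]],[[0,0,0.4],[0,0,0]],[[0,0,0.55],[0,0,0]],[[0,0,0.68],[0,0,0]],[[0,0,0.78],[0,0,0]],[[0,0,0.86],[0,0,0]],[[0,0,0.92],[0,0,0]],[[0,0,0.95],[0,0,0]],[[0,0,0.95],[0,0,0]]]'
python3 -m inch '[[[0,0,0.02],[0,0,0]],[[0,0,0.04],[0,0,0]],[[0,0,0.06],[0,0,0]],[[0,0,0.08],[0,0,0]],[[0,0,0.1],[0,0,0]],[[0,0,0.12],[0,0,0]],[[0,0,0.13],[0,0,0]],[[0,0,0.14],[0,0,0]],[[0,0,0.14],[0,0,0]],[[0,0,0.14],[0,0,0]]]'
```

```text
clock: 8.2
position: [0.573, -0.016, 0.0832]
ee_rot: [0.471, 0.882, -0.0, 0.0]
ft_force: [-0.3, -0.0, -0.1]
grip_width: 0.001
grasp_force: 0.0
clock: 9.2
position: [0.5732, -0.016, 0.0724]
ee_rot: [0.471, 0.882, 0.0, 0.0]
ft_force: [-1.6, 0.1, 5.8]
grip_width: -0.005
grasp_force: 3.0
```

```bash
python3 -m inch '[[[0,0,0.01],[0,0,0]],[[0,0,0.02],[0,0,0]],[[0,0,0.03],[0,0,0]],[[0.02,0,0.03],[0,0,0]],[[0.04,0,0.03],[0,0,0]],[[0.06,0,0.03],[0,0,0]],[[0.08,0,0.03],[0,0,0]],[[0.1,0,0.03],[0,0,0]],[[0.12,0,0.03],[0,0,0]],[[0.15,0,0.03],[0,0,0]]]'
```

```text
clock: 10.2
position: [0.5676, -0.0076, 0.071]
ee_rot: [0.471, 0.882, -0.0, 0.002]
ft_force: [-0.7, -4.8, 12.6]
grip_width: -0.002
grasp_force: 6.5
```

The pad is fully down: z is 0.071 and the force has risen past the spring. Now I push.

```bash
python3 -m inch '[[[0.06,0,0],[0,0,0]],[[0.14,0,0],[0,0,0]],[[0.24,0,0],[0,0,0]],[[0.34,0,0],[0,0,0]],[[0.44,0,0],[0,0,0]],[[0.54,0,0],[0,0,0]],[[0.64,0,0],[0,0,0]],[[0.74,0,0],[0,0,0]],[[0.84,0,0],[0,0,0]],[[0.9,0,0],[0,0,0]]]'
python3 - <<'E'
from h import *
cv2.imwrite("pics/t2.png",manip.camera("top")[:,:,::-1])
E
```

```text
clock: 11.2
position: [0.5268, 0.0526, 0.071]
ee_rot: [0.471, 0.882, -0.001, 0.001]
ft_force: [-4.3, -7.9, 17.0]
grip_width: 0.001
grasp_force: 8.4
```

View pics/t2.png

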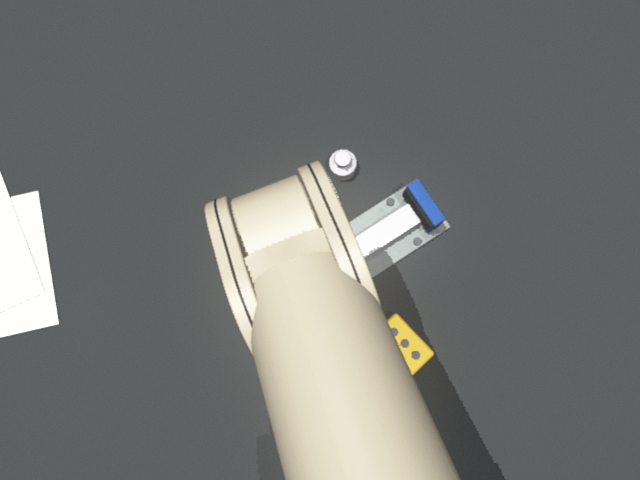

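The arm hides the jaw in this view; the weight at (343,163) and the manometer at (410,345) have not moved. TCP travel is about 83 mm and the forces are moderate, so I continue home.

```bash
python3 -m inch '[[[0.05,-0.005,0],[0,0,0]],[[0.1,-0.01,0],[0,0,0]],[[0.15,-0.01,0],[0,0,0]],[[0.2,-0.01,0],[0,0,0]],[[0.25,-0.01,0],[0,0,0]],[[0.3,-0.01,0],[0,0,0]],[[0.34,-0.01,0],[0,0,0]],[[0.37,-0.01,0],[0,0,0]],[[0.4,-0.01,0],[0,0,0]],[[0.4,-0.01,0],[0,0,0]]]'
python3 - <<'E'
from h import *
cv2.imwrite("pics/s2.png",manip.camera("scene")[150:350,150:450,::-1].repeat(2,0).repeat(2,1))
E
```

```text
clock: 12.25
position: [0.5096, 0.0781, 0.0711]
ee_rot: [0.471, 0.882, -0.0, 0.002]
ft_force: [0.9, -7.0, 13.4]
grip_width: -0.005
grasp_force: 6.6
```

View pics/s2.png

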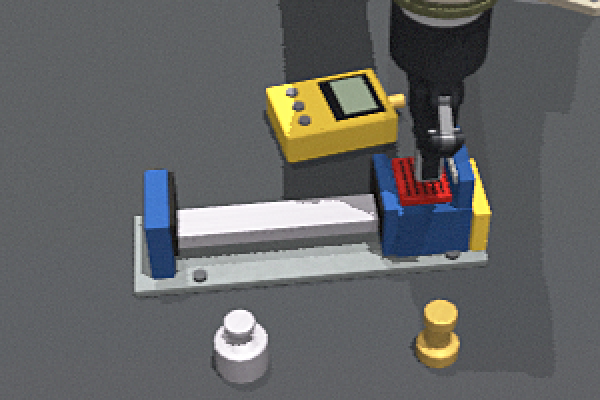

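The jaw is close to the end stop: its right edge is near column 470 and the stop begins near 472. The fingers are on the pad and the bystanders have not moved. I keep pushing until the force rises.

```bash
python3 -m inch '[[[0.02,0,0],[0,0,0]],[[0.04,0,0],[0,0,0]],[[0.06,0,0],[0,0,0]],[[0.08,0,0],[0,0,0]],[[0.1,0,0],[0,0,0]],[[0.12,0,0],[0,0,0]],[[0.13,0,0],[0,0,0]],[[0.14,0,0],[0,0,0]],[[0.15,0,0],[0,0,0]],[[0.15,0,0],[0,0,0]]]'
```

```text
clock: 13.3
position: [0.5058, 0.0849, 0.0712]
ee_rot: [0.473, 0.881, -0.0, 0.005]
ft_force: [14.1, -17.2, 3.1]
grip_width: 0.003
grasp_force: 12.3
```

Force along the bar has risen to 22 N, so the jaw is against the stop. I lift straight up first, then back away.

```bash
python3 -m inch '[[[0,0,-0.04],[0,0,0]],[[-0.02,0,-0.1],[0,0,0]],[[-0.06,0,-0.18],[0,0,0]],[[-0.1,0,-0.28],[0,0,0]],[[-0.15,0,-0.4],[0,0,0]],[[-0.2,0,-0.52],[0,0,0]],[[-0.2,0,-0.64],[0,0,0]],[[-0.2,0,-0.76],[0,0,0]],[[-0.2,0,-0.88],[0,0,0]],[[-0.2,0,-1],[0,0,0]]]'
python3 -m inch '[[[-0.1,0,-0.1],[0,0,0]],[[-0.2,0,-0.2],[0,0,0]],[[-0.3,0,-0.3],[0,0,0]],[[-0.4,0,-0.4],[0,0,0]],[[-0.5,0,-0.5],[0,0,0]],[[-0.6,0,-0.6],[0,0,0]],[[-0.7,0,-0.7],[0,0,0]],[[-0.8,0,-0.8],[0,0,0]],[[-0.9,0,-0.9],[0,0,0]],[[-0.9,0,-0.9],[0,0,0]]]'
python3 - <<'E'
from h import *
cv2.imwrite("pics/s3.png",manip.camera("scene")[150:350,150:450,::-1].repeat(2,0).repeat(2,1))
o=manip.get_obs();im=manip.camera("wrist");cv2.imwrite("pics/w3.png",im[:,:,::-1])
r=red(im);b=back(r[0],.078,manip.camera_params("wrist"),wristT(o));print(r,b,np.linalg.norm(b[:2]-[.575,-.018]))
E
```

```text
clock: 14.3
position: [0.5099, 0.0768, 0.1506]
ee_rot: [0.471, 0.882, -0.0, 0.0]
ft_force: [-0.7, -0.9, 0.2]
grip_width: -0.003
grasp_force: 0.0
clock: 15.3
position: [0.5512, 0.0156, 0.2228]
ee_rot: [0.471, 0.882, 0.0, 0.001]
ft_force: [-0.5, 0.7, 0.4]
grip_width: -0.002
grasp_force: 0.0
((282.056640625, 147.30189514160156), (23.505117416381836, 8.353057861328125), 60.945396423339844) [0.49944116 0.05097523 0.078     ] 0.10230699222698342
```

View pics/s3.png

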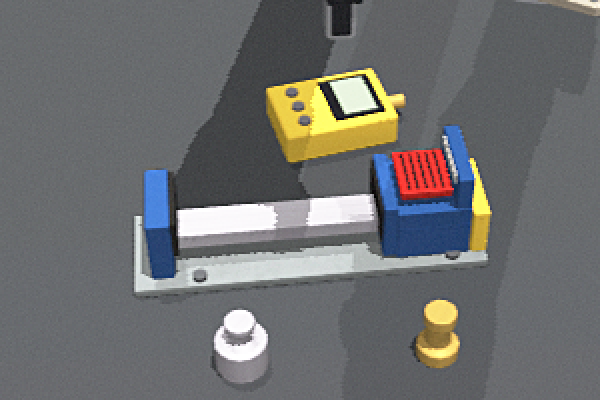

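View pics/w3.png

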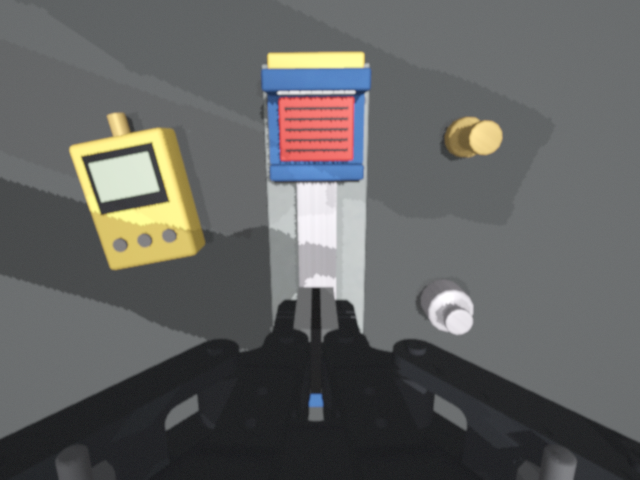

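Both views show the jaw against the yellow stop with no gap: shoulder and stop meet at row 68 in the wrist view. The pad at (316,128) is up, the bystanders have not moved and the arm is clear. (The red-blob measurement above was fooled by shadows, so I ignored it.)

```bash
python3 -c "
from h import *
o=manip.get_obs();b=back((316,128),.078,manip.camera_params('wrist'),wristT(o));print(b,np.linalg.norm(b[:2]-[.575,-.018]))
print(manip.hand_in())"
```

```text
[0.51146186 0.07560718 0.078     ] 0.1131344291559973
the job is handed in; nothing more can be done
None
```

I pressed the release pad down, pushed the sliding jaw about 113 mm until it hit the yellow end stop (22 N), and let go. The last pictures show the pad up, the bystanders unmoved and the arm clear; I handed the job in at about 15 s, and no verdict was returned.

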